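Put the inspection lamp's cell on charge

TASK

Put the fat lamp cell on charge in the bench charger: press its flat base against the coil spring contact, then drop its button end in behind the low fixed stop. Leave it lying fully down in its two cradles, held between the spring and the stop.

Things in the scene. Friction and masses are not known exactly. Their poses are not given: they have to be found in the camera images.
- cell: The fat lamp cell: blue-sleeved cylinder with bare steel ends, diameter 32 mm, body 70 mm long, 145 g, lying on its side on the bench, able to roll (not the 23 mm thin cell, nor the 32 mm dark steel socket). Origin mid-body on the cylinder's axis, 16 mm above the bench. Its y axis runs along the cylinder: flat base at y = +35 mm, button end (5 mm bare steel) at y = -35 mm.
- cell_button (a point): Tip of the fat cell's button contact, a steel stud of 11 mm diameter standing 2.5 mm proud of that end: on the cylinder's axis, 37.5 mm from the cell's middle.
- charger: White charger, screwed down; base plate 70 x 132 mm, 10 mm thick. Origin: underside, below a seated cell's middle, which is at x = y = 0, z = 34.6 mm, cell y along charger y (along the bay, to the spring). Two grey 45-degree V cradles, 8 mm long, at y = +-30 mm, open to x = +-25 mm, z = 38 mm; from y = -26 to 26 mm fingers have free room above the base plate.
- charger_stop (a point): Middle of the top edge of the fixed stop's inner face, at the charger's y = -37.5 mm, z = 37 mm. The stop is a white block 34 mm wide; the seated cell's button tip touches this face.
- spring (a joint): Travel in m of the coil spring's upright contact plate to the charger's +y: 0 at rest (face at y = 27 mm), 0.008 with the cell seated, 0.024 at most. Force 3 N at 0, 5 N at 8 mm, 9 N at 24 mm; pressed over 8 mm, the button end clears the stop. Plate 22 mm wide, z = 24 to 62 mm. Behind it a white housing, y = 56 to 86 mm, 60 mm wide, top at z = 65 mm.
Not all that is in view belongs to the job. Several things look just like the charger: the one meant starts farthest from the robot's base.

How it is judged:
By the outcome, as a careful person would: the job done as asked, in the order asked, and still so for the second after the job is handed in, with the robot touching nothing.
It also fails if it takes over 38 s, if anything falls off the work surface, if the arm or the gripper's body presses on something with over 40 N, if the wrist force passes 120 N, or if a joint passes its speed limit or range.

ROBOT

A 6-joint arm with a two-finger parallel gripper is mounted at the origin on the work surface. World frame = base frame: x ahead of the robot, y to its left, z up, the work surface at z = 0. Lengths are in m, angles in rad, forces in N, time in s.
With the tool pointing down it reaches from about 0.25 to 0.725 m from the base axis. Payload 4 kg.
Tool frame: the origin (TCP) lies at the very end of the fingers, on their centre line; the grasp point (between the pads) lies 19 mm behind it; z points along the fingers, y is the line along which they close (so a half turn about z gives the same grasp; the last joint's range is limited). The gripper opens to 85 mm and grips with 20 to 120 N. Pads are 22 mm wide; open, the fingers measure 114 mm over their backs; the gripper's body (76 mm by 85 mm) begins 54 mm behind the grasp point. The pads swing forward as they close: fully open they stand 13 mm farther back than shut.
Start: joints at [1.306, 0.241, 0.005, 1.335, 0, 1.571], TCP at [0.131, 0.483, 0.231] pointing down, gripper open.
Joint ranges: [-2.72, 2.72], [-1.05, 1.87], [-1.09, 1.28], [-1.99, 2.15], [-1.42, 1.44], [-3.14, 3.14]. Speed limits (rad/s): [2.79, 2.79, 3.14, 3.14, 3.14, 3.14].

INTERFACE

Orientations are given as a unit quaternion [w, x, y, z].
In Python, from workcell import get_obs, viewer, arm gives the robot as it stands. The module is installed in compiled form; this text tells all that it offers.
- The arm moves only by the shell command python3 -m handwheel 'ROWS' [OPENING]. ROWS is a JSON object of lists of equal length, an entry for each row: "slide": the shift along the world's x, y, z in m, a list of three; "twist": the turn about the world's z in rad. In form: {"slide": [[dx, dy, dz], ...], "twist": [twist, ...]}. A call has 1 to 20 rows; each row is the pose to reach, as a shift and turn from the pose commanded when the call began; what a row does not reach only later rows make up. A row lasts 1/12 s, in which the tool goes at most 41.7 mm and 7.16 degrees, less where a joint would pass 70% of its speed; a pose out of reach is approached as far as the arm can. A call with a gripper value outside its range is refused whole. OPENING is the finger opening in m, from 0 to 0.0854, set as the call begins (- or left out, the last holds). The fingers move at their own pace and stop on an object; the grip force is fixed at half the most. Time passes only in rows, so rows that repeat a pose let the fingers close. It gives the time, the measured TCP pose, the force, the opening and the grip force at its end, in the units of the state.
- get_obs(): the state, without advancing time (a new reading comes with each control period).
- viewer.capture(name): name is "scene" or "top" or "wrist"; returns the picture (480x640x3 uint8, red, green, blue); there is no depth.
- viewer.calibration(name): a dict with "fx", "fy", "cx", "cy" (pixels), "R" (3x3) and "t" (3): a world point X has camera coordinates R X + t. Camera axes: x right, y down, z forward; pixel columns grow to the right and rows downward; lengths in m; the calibration is good to about 2 mm. A picture is of the moment at which its call begins: read the wrist's pose just before it. calibration takes no time and is no camera call; for the wrist camera it gives the pose at the moment of the call.
- arm.sign_off(): hands the job in; it is judged then, once.
The state is a dict: "clock": time; "qpos": joint angles; "dq": joint speeds; "tau": joint torques, N m; "tcp_pos": TCP position; "tool_rot": TCP orientation; "force": force on the tool from outside, world axes, zero at the start; "ft_torque": the same for the moment, N m; "gripper_width": opening from 0.0 (shut) to 1.0 (fully open); "grip_force": force on a finger pad.
Only numpy, scipy, OpenCV 4.12 (cv2) and the standard library are available. Lean on these libraries where they do the work, as an engineer would, in place of code of your own. Each camera call takes 0.05 s, during which the arm holds its last target. There are 200 camera calls.

## Working session

There is one attempt and no reset: what is moved stays moved. The work goes in short steps, Python scripts to look and compute and a shell command to move; the robot and the scene stay as the last step left them, time stands still between calls to the robot, and variables do not carry over. Pictures are saved under pics/ and viewed, at most 13 in all, crops included, and the job is handed in when it is done.

```bash
mkdir -p pics; python3 - <<'E'
from workcell import get_obs, viewer
import cv2
for n in("scene","top"):
    c=viewer.calibration(n);print(n,c)
    cv2.imwrite(f"pics/{n}0.png",viewer.capture(n)[:,:,::-1])
o=get_obs();print(o)
E
```

```text
scene {'fx': 599.3266031965511, 'fy': 599.3266031965511, 'cx': 316.2790162765146, 'cy': 240.02284929375898, 'R': array([[ 0.8098031 ,  0.58668678,  0.00419041],
       [ 0.48735784, -0.66868861, -0.56154953],
       [-0.3266516 ,  0.45678678, -0.82743252]]), 't': array([-0.30385202, -0.19046228,  1.27124536])}
top {'fx': 607.4098807943578, 'fy': 607.4098807943578, 'cx': 323.3888479311132, 'cy': 247.97563702842297, 'R': array([[-0.02226648, -0.99967697,  0.01225376],
       [-0.99828678,  0.02156881, -0.05439015],
       [ 0.05410828, -0.01344384, -0.99844457]]), 't': array([-0.04365536,  0.39776921,  1.33135933])}
{'clock': 0.1, 'qpos': array([1.30600081e+00, 2.41376799e-01, 3.83336502e-03, 1.33521238e+00,
       1.23255239e-06, 1.57080789e+00]), 'dq': array([ 0.00023138, -0.00140742,  0.00297798, -0.00215551, -0.00081398,
        0.00156842]), 'tau': array([-1.40027769e-04, -3.73138082e+01,  2.53010416e+01,  1.08607637e-02,
       -4.10925975e-05, -5.84979873e-06]), 'tcp_pos': array([0.13070284, 0.48200978, 0.23047267]), 'tool_rot': array([-1.29942318e-04,  1.32016961e-01,  9.91246973e-01, -9.71087232e-04]), 'force': array([-0.33699251, -0.20361349,  0.30750795]), 'ft_torque': array([ 0.00015672, -0.05383191,  0.02127289]), 'grip_force': 0.0, 'gripper_width': 1.0025469431902017}
```

View pics/top0.png

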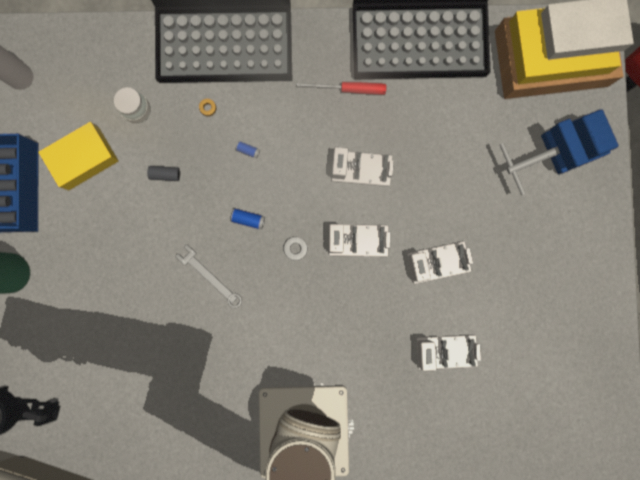

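View pics/scene0.png

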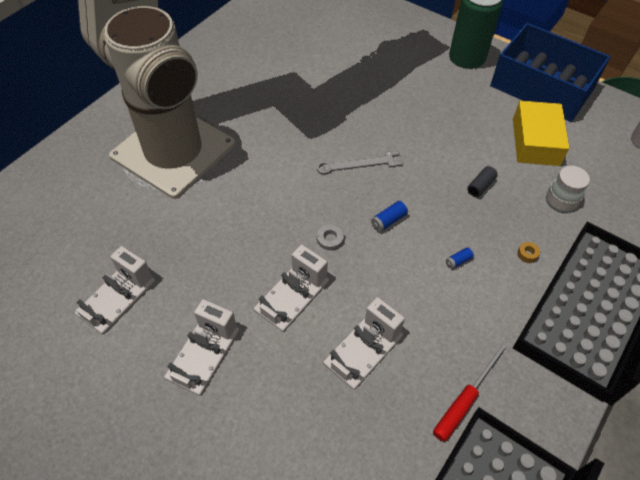

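The top view shows the farthest charger at about (362,167), housing to the left (+y), and the fat cell at (247,219). The scene view shows the same charger at (365,342) and the cell at (390,216). I'll enlarge both.

```bash
python3 - <<'E'
import cv2,numpy as np
t=cv2.imread("pics/top0.png");s=cv2.imread("pics/scene0.png")
def c(im,x,y,k):
    w,h=400//k,300//k
    return cv2.resize(im[y:y+h,x:x+w],(400,300),interpolation=cv2.INTER_CUBIC)
# top charger origin(322,140) k=5 ; top cell (222,200) k=8; scene charger (320,293) k=4 ; scene cell(365,195) k=8
m=np.vstack([np.hstack([c(t,322,138,5),c(t,222,200,8)]),np.hstack([c(s,315,293,4),c(s,365,197,8)])])
cv2.imwrite("pics/crops.png",m)
E
```

```text
(no output)
```

View pics/crops.png

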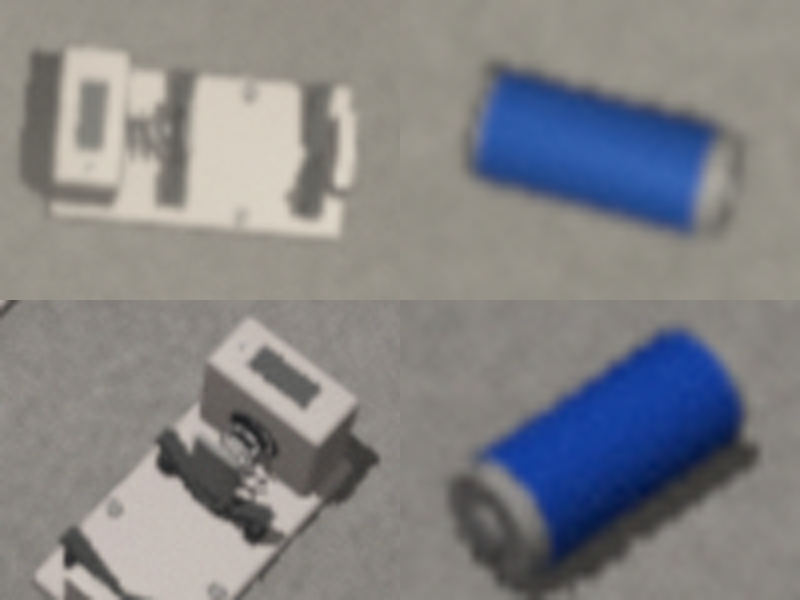

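The crops show the bare button end to the right/−y in the top view, so the base already faces +y. The charger housing corners and plate edges are legible. Next, a rough fit of both.

```bash
cat > h.py <<'E'
import numpy as np, cv2
from scipy.optimize import least_squares
from workcell import get_obs, viewer
def proj(c,X):
    p=np.asarray(X)@np.array(c["R"]).T+c["t"]
    return np.c_[c["fx"]*p[:,0]/p[:,2]+c["cx"],c["fy"]*p[:,1]/p[:,2]+c["cy"]]
def place(p,M):
    x,y,z,a=p;M=np.asarray(M,float)/1000
    R=np.array([[np.cos(a),-np.sin(a),0],[np.sin(a),np.cos(a),0],[0,0,1]])
    return M@R.T+[x,y,z]
def fit(obs,p0):  # obs: list of (calib, model mm, pixels)
    f=lambda p:np.concatenate([(proj(c,place(p,M))-px).ravel() for c,M,px in obs])
    r=least_squares(f,p0,loss="soft_l1");print("pose",r.x.round(4),"yaw deg",np.degrees(r.x[3]).round(2));print("res",f(r.x).round(1).reshape(-1,2).tolist());return r.x
E
python3 - <<'E'
from h import *
T,S=viewer.calibration("top"),viewer.calibration("scene")
cr=lambda P,o,k:np.array(P)/k+o
ch=fit([(T,[[30,86,65],[30,56,65],[-30,56,65],[-30,86,65],[-35,-46,10],[-35,86,10],[35,-46,10]],
 cr([[65,47],[130,50],[118,190],[53,185],[340,237],[50,215],[353,86]],(322,138),5)),
 (S,[[-30,86,65],[30,86,65],[-30,56,65]],cr([[250,18],[358,103],[205,60]],(315,293),4))],[.5,-.1,0,0])
# cell: axis ends. top: silhouette end mid points; scene likewise
c=fit([(T,[[0,35,0],[0,-35,0]],cr([[83,123],[322,184]],(222,200),8)),
 (S,[[0,35,0],[0,-35,0]],cr([[310,80],[98,222]],(365,197),8))],[.4,.1,.016,0])
W=viewer.calibration("wrist");o=get_obs()
print("cam centre - tcp",-W["R"].T@W["t"]-o["tcp_pos"],"axis",W["R"][2],"right",W["R"][0],W["fx"],o["tcp_pos"])
E
```

```text
pose [ 0.5731 -0.1625 -0.0079 -0.1086] yaw deg -6.22
res [[-0.6, -0.7], [0.2, -0.1], [0.3, -0.6], [-0.6, -0.8], [-0.2, 0.5], [-0.8, -0.3], [-0.3, -0.1], [-1.5, -0.4], [-0.2, -0.1], [-1.6, 0.8]]
pose [ 0.4664  0.1161  0.0109 -0.2779] yaw deg -15.92
res [[-1.1, -1.2], [-0.3, -0.8], [-1.0, 0.0], [-1.4, 0.1]]
cam centre - tcp [-0.06494446  0.0179717   0.14175825] axis [ 0.25612936 -0.07157014 -0.96398935] right [ 0.26174836  0.96513385 -0.00210928] 337.87283413989377 [0.13070284 0.48200978 0.23047267]
```

```bash
python3 -m handwheel '{"slide":[[0.03,-0.03,0],[0.06,-0.06,0],[0.085,-0.085,-0.01],[0.11,-0.115,-0.02],[0.135,-0.145,-0.03],[0.16,-0.175,-0.04],[0.185,-0.205,-0.05],[0.21,-0.23,-0.06],[0.235,-0.255,-0.07],[0.26,-0.28,-0.08],[0.285,-0.31,-0.09],[0.31,-0.34,-0.1],[0.325,-0.355,-0.1],[0.335,-0.366,-0.1],[0.335,-0.366,-0.1],[0.335,-0.366,-0.1],[0.335,-0.366,-0.1],[0.335,-0.366,-0.1]],"twist":[-0.1,-0.2,-0.3,-0.42,-0.54,-0.66,-0.78,-0.9,-1.02,-1.14,-1.26,-1.38,-1.5,-1.585,-1.585,-1.585,-1.585,-1.585]}' 0.06
python3 - <<'E'
from h import *
import pickle
W=viewer.calibration("wrist");im=viewer.capture("wrist")[:,:,::-1];cv2.imwrite("pics/w1.png",im);pickle.dump(W,open("w1.pkl","wb"))
E
```

```text
clock: 1.6
tcp_pos: [0.465, 0.1173, 0.1312]
tool_rot: [-0.0, 0.798, 0.603, -0.0]
force: [-0.3, 0.3, 0.6]
gripper_width: 0.701
grip_force: 0.0
```

View pics/w1.png

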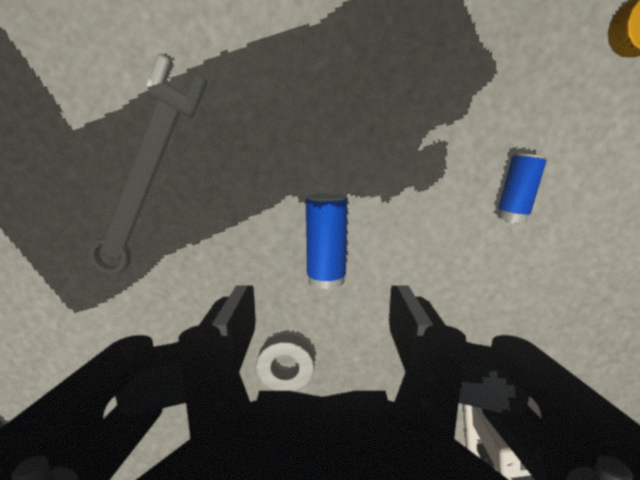

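The wrist view shows the cell centred at about (326,240), its button at the bottom (326,285), aligned with the fingers. I'll fit the blue sleeve's outline in all three views.

```bash
cat > cellfit.py <<'E'
from h import *
TH=np.linspace(0,2*np.pi,24,endpoint=False);U=np.c_[np.cos(TH),np.sin(TH)]
A=np.linspace(0,2*np.pi,60)
def sil(y0,y1,r=16): return np.array([[r*np.cos(a),y,r*np.sin(a)] for y in(y0,y1) for a in A])
def blue(im,guess):  # BGR
    b=im.astype(int);m=((b[...,0]>1.8*b[...,2])&(b[...,0]-b[...,2]>35)).astype(np.uint8)
    n,l,s,c=cv2.connectedComponentsWithStats(m)
    i=1+np.argmin([np.hypot(*(c[k]-guess))+(1e4 if s[k,4]<60 else 0) for k in range(1,n)])
    ys,xs=np.nonzero(l==i);P=np.c_[xs,ys].astype(float)
    return (P@U.T).max(0)+0.3
def cellfit(views,p0):
    H=[(c,blue(im,g)) for c,im,g in views]
    f=lambda p:np.concatenate([(proj(c,place(p[:4],sil(p[4]*1000,p[5]*1000)))@U.T).max(0)-h for c,h in H])
    r=least_squares(f,[*p0,-.03,.034],loss="soft_l1")
    e=f(r.x).reshape(len(H),-1);print("cell",r.x.round(4),"deg",np.degrees(r.x[3]).round(2),"rms",np.sqrt((e**2).mean(1)).round(2));return r.x
E
python3 - <<'E'
from cellfit import *
import pickle
W=pickle.load(open("w1.pkl","rb"));T,S=viewer.calibration("top"),viewer.calibration("scene")
v=[(T,cv2.imread("pics/top0.png"),(247,219)),(S,cv2.imread("pics/scene0.png"),(390,216)),(W,cv2.imread("pics/w1.png"),(326,240))]
p=[.466,.116,.014,-.28]
cellfit(v,p);cellfit(v[2:],p);cellfit([v[0],v[2]],p);cellfit(v[1:],p)
E
```

```text
cell [ 0.4621  0.096   0.0184 -0.2765 -0.0073  0.0496] deg -15.84 rms [0.97 1.13 0.8 ]
cell [ 0.4776  0.1502  0.0047 -0.276  -0.0703 -0.0079] deg -15.82 rms [0.42]
cell [ 0.4603  0.0906  0.0178 -0.2801 -0.0023  0.0553] deg -16.05 rms [0.98 0.69]
cell [ 0.4597  0.0864  0.0186 -0.2723  0.0024  0.0596] deg -15.6 rms [1.14 0.75]
```

```bash
python3 -m handwheel '{"slide":[[0.003,0,-0.03],[0.003,0,-0.06],[0.003,0,-0.09],[0.003,0,-0.11],[0.003,0,-0.12],[0.003,0,-0.127],[0.003,0,-0.13],[0.003,0,-0.13]],"twist":[0,0,0,0,0,0,0,0]}' && python3 -m handwheel '{"slide":[[0,0,0],[0,0,0],[0,0,0],[0,0,0],[0,0,0],[0,0,0],[0,0,0],[0,0,0],[0,0,0]],"twist":[0,0,0,0,0,0,0,0,0]}' 0.02
```

```text
clock: 2.32
tcp_pos: [0.4692, 0.117, 0.0016]
tool_rot: [0.0, 0.798, 0.602, 0.0]
force: [-0.4, 0.1, -0.7]
gripper_width: 0.702
grip_force: 0.0
clock: 3.07
tcp_pos: [0.47, 0.1169, 0.0027]
tool_rot: [0.0, 0.799, 0.602, 0.001]
force: [-0.9, 0.3, 6.5]
gripper_width: 0.359
grip_force: 59.0
```

```bash
python3 -m handwheel '{"slide":[[0,0,0.03],[0,0,0.065],[0,0,0.1],[0,0,0.13],[0.02,-0.03,0.15],[0.03,-0.06,0.15],[0.04,-0.095,0.15],[0.05,-0.13,0.15],[0.055,-0.165,0.15],[0.06,-0.2,0.15],[0.07,-0.235,0.15],[0.08,-0.27,0.15],[0.09,-0.305,0.15],[0.0955,-0.335,0.15],[0.0955,-0.349,0.15],[0.0955,-0.349,0.15],[0.0955,-0.349,0.15],[0.0955,-0.349,0.15]],"twist":[0,0,0,0,0.02,0.05,0.08,0.11,0.14,0.168,0.168,0.168,0.168,0.168,0.168,0.168,0.168,0.168]}'
python3 - <<'E'
from h import *
import pickle
W=viewer.calibration("wrist");im=viewer.capture("wrist")[:,:,::-1];cv2.imwrite("pics/w2.png",im);pickle.dump(W,open("w2.pkl","wb"))
cv2.imwrite("pics/w2b.png",cv2.resize(im,(800,600),interpolation=cv2.INTER_CUBIC))
E
```

```text
clock: 4.57
tcp_pos: [0.5638, -0.2313, 0.1511]
tool_rot: [-0.001, 0.745, 0.667, -0.0]
force: [0.4, -0.6, -2.2]
gripper_width: 0.352
grip_force: 60.0
```

View pics/w2b.png

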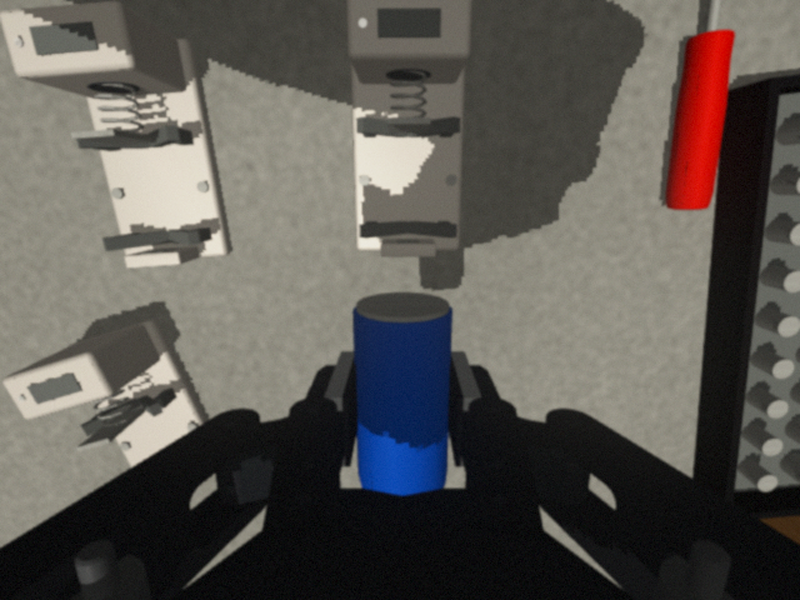

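The view shows the cell held straight, base disc centre at (403,307). The target charger lies ahead: plate end at y≈249 from x=357 to 462, stop at (409,247), housing front-top edge at y≈57. I'll zoom in on those edges.

```bash
python3 - <<'E'
import cv2,numpy as np
i=cv2.imread("pics/w2.png");r=lambda a,b:i[a:b,270:400]
m=np.vstack([r(36,52),r(178,206),r(230,260),r(85,108)])
m=cv2.convertScaleAbs(cv2.resize(m,None,fx=6,fy=6,interpolation=cv2.INTER_CUBIC),alpha=1.5,beta=10)
cv2.imwrite("pics/z.png",m);print(m.shape)
E
```

```text
(582, 780, 3)
```

View pics/z.png

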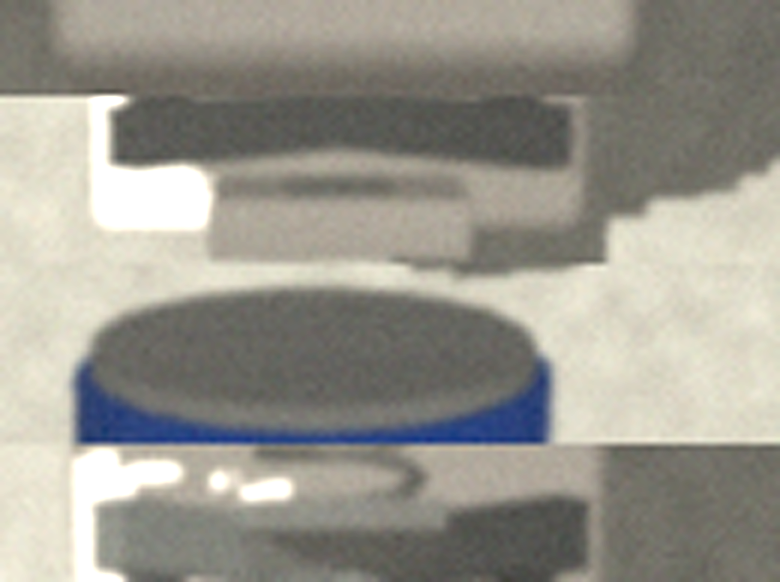

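```bash
python3 - <<'E'
from h import *
import pickle
W=pickle.load(open("w2.pkl","rb"));T,S=viewer.calibration("top"),viewer.calibration("scene");o=get_obs()
M=[[-35,-46,10],[35,-46,10],[-17,-37.5,37],[17,-37.5,37]];px=np.array([[285.3,200],[367.5,199.3],[306.2,194.5],[347.8,194.5]])
a=fit([(W,M,px)],[.573,-.1625,0,-.1])
def g(p):
    r=(proj(W,place(p,M))-px).ravel()
    c=proj(W,place(p,[[0,30,36],[0,-30,36],[-35,33,10],[35,33,10],[-30,60,65],[30,60,65]]))[:,0]-[327,327.1,282,370.3,279.2,375.6]
    return np.r_[r,c,(p[2]-0)/.002]
r=least_squares(g,a,loss="soft_l1");print(r.x.round(4),np.degrees(r.x[3]),g(r.x).round(1))
# cell base disc: centre, tool frame
q=o["tool_rot"];from scipy.spatial.transform import Rotation as Ro
R=Ro.from_quat([*q[1:],q[0]]).as_matrix();print("tool x,y",R[:,0].round(3),R[:,1].round(3),o["tcp_pos"])
E6=np.array([[90,352],[540,355],[315,288],[315,430]]);pe=np.c_[E6[:,0]/6+270,(E6[:,1]-264)/6+230]
# unknown: base centre along tool x (d), tool y (l), tool z(h), pitch about tool y
def base(v):
    d,l,h,t=v; n=R@[np.cos(t),0,np.sin(t)]; w=R@[-np.sin(t),0,np.cos(t)]; c=o["tcp_pos"]+R@[d,l,h]; b=R[:,1]
    return c,[c+s*.016*e for e,s in((b,1),(b,-1),(w,1),(w,-1))]
def f(v):
    P=proj(W,np.array(base(v)[1]));
    lr=P[:2][np.argsort(P[:2,0])];ud=P[2:][np.argsort(P[2:,1])]
    return np.r_[(lr-pe[:2])[:,0],(lr-pe[:2])[:,1].mean(),(ud-pe[2:])[:,1]]
s=least_squares(f,[.035,0,-.015,0]);print("base in tool",s.x.round(4),"pitch deg",np.degrees(s.x[3]),f(s.x).round(2),"world",base(s.x)[0].round(4))
E
```

```text
pose [ 0.5749 -0.1622 -0.0075 -0.1039] yaw deg -5.95
res [[0.6, 0.2], [-0.5, 0.4], [-1.2, -0.1], [0.9, -0.4]]
[ 0.575  -0.1618 -0.0042 -0.1049] -6.010119933368236 [ 0.2  0.2  0.1  0.5 -1.4 -0.2  1.2 -0.4 -0.2 -0.2  0.1  0.3 -0.8  0.7
 -2.1]
tool x,y [0.109 0.994 0.001] [ 0.994 -0.109 -0.001] [ 0.56398728 -0.23098535  0.15123851]
base in tool [ 0.027   0.     -0.003  -0.0368] pitch deg -2.106743505767108 [ 0.   -0.   -0.22  0.12  0.1 ] world [ 0.567  -0.2042  0.1543]
```

```bash
python3 - <<'E'
from h import *
import pickle
from scipy.spatial.transform import Rotation as Ro
W=pickle.load(open("w2.pkl","rb"));o=get_obs();q=o["tool_rot"];R=Ro.from_quat([*q[1:],q[0]]).as_matrix()
E6=np.array([[90,352],[540,355],[315,288],[315,430],[75,380],[550,380]]);pe=np.c_[E6[:,0]/6+270,(E6[:,1]-264)/6+230]
A=np.linspace(0,2*np.pi,200)
def ring(v,r,k):
    d,l,h,t=v; n=R@[np.cos(t),0,np.sin(t)]; w=R@[-np.sin(t),0,np.cos(t)]
    c=o["tcp_pos"]+R@[d,l,h]-k*n
    return proj(W,c+r*(np.cos(A)[:,None]*R[:,1]+np.sin(A)[:,None]*w))
def f(v,r,h=None):
    P=ring(v,r,0);Q=ring(v,.016,.002)
    e=[P[:,0].min()-pe[0,0],P[:,0].max()-pe[1,0],P[:,1].min()-pe[2,1],P[:,1].max()-pe[3,1],Q[:,0].min()-pe[4,0],Q[:,0].max()-pe[5,0]]
    if h is not None:e.append((v[2]-h)*2000)
    return np.array(e)
for r,h in((.0152,None),(.0152,-.0133),(.015,-.0133)):
    s=least_squares(f,[.035,0,-.013,0],args=(r,h),diff_step=1e-4);print(r,h,s.x.round(4),"pitch",np.degrees(s.x[3]).round(1),f(s.x,r,h).round(2))
E
```

```text
0.0152 None [ 0.0289 -0.0001 -0.0097 -0.038 ] pitch -2.2 [-0.34 -0.08  0.   -0.    0.33  0.09]
0.0152 -0.0133 [ 0.0299 -0.0001 -0.013  -0.03  ] pitch -1.7 [-1.32  0.9   0.05  0.08 -0.7   1.12  0.63]
0.015 -0.0133 [ 0.0299 -0.0001 -0.0131 -0.0342] pitch -2.0 [-0.83  0.41  0.03  0.07 -0.72  1.14  0.48]
```

```bash
python3 -m handwheel '{"slide":[[0.005,0.025,0],[0.0094,0.0543,0],[0.0094,0.0543,-0.025],[0.0094,0.0543,-0.05],[0.0094,0.0543,-0.075],[0.0094,0.0543,-0.095],[0.0094,0.0543,-0.104],[0.0094,0.0543,-0.106],[0.0094,0.0543,-0.106]],"twist":[0.004,0.004,0.004,0.004,0.004,0.004,0.004,0.004,0.004]}'
python3 - <<'E'
from h import *
W=viewer.calibration("wrist");s=viewer.capture("scene")[:,:,::-1];w=viewer.capture("wrist")[:,:,::-1]
cv2.imwrite("pics/w3.png",w)
m=np.hstack([cv2.resize(s[240:440,280:480],(400,400),interpolation=cv2.INTER_CUBIC),cv2.resize(w[80:400,160:480],(400,400),interpolation=cv2.INTER_CUBIC)])
cv2.imwrite("pics/m3.png",m)
E
```

```text
clock: 5.37
tcp_pos: [0.5737, -0.1772, 0.0454]
tool_rot: [-0.0, 0.743, 0.669, -0.0]
force: [-0.1, -0.5, -0.8]
gripper_width: 0.352
grip_force: 60.0
```

View pics/m3.png

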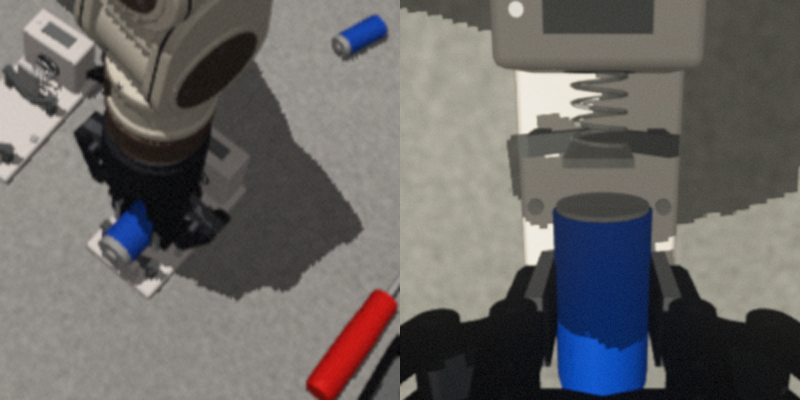

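The cell is level above the bay and lined up with the spring plate (both at x≈600 in the right-hand crop), button end over the stop. Now pressing toward the spring.

```bash
python3 -m handwheel '{"slide":[[0.0005,0.005,0],[0.001,0.009,0],[0.001,0.009,0]],"twist":[0,0,0]}' | grep -E "tcp|force"
python3 -m handwheel '{"slide":[[0.0005,0.004,0],[0.0005,0.004,0]],"twist":[0,0]}'| grep -E "tcp|force"
python3 -m handwheel '{"slide":[[0.0005,0.004,0],[0.0005,0.004,0]],"twist":[0,0]}'| grep -E "tcp|force"
python3 -m handwheel '{"slide":[[0.0004,0.004,0],[0.0004,0.004,0]],"twist":[0,0]}'| grep -E "tcp|force"
```

```text
tcp_pos: [0.5755, -0.1684, 0.0464]
force: [0.6, -0.2, -1.1]
grip_force: 60.0
tcp_pos: [0.5757, -0.1654, 0.046]
force: [-1.2, -3.3, 0.5]
grip_force: 60.0
tcp_pos: [0.5761, -0.1616, 0.0459]
force: [-1.1, -3.8, 1.9]
grip_force: 60.0
tcp_pos: [0.5765, -0.1578, 0.0458]
force: [-1.0, -6.2, 1.3]
grip_force: 60.1
```

```bash
python3 -m handwheel '{"slide":[[0.0003,0.003,0],[0.0005,0.005,0],[0.0005,0.005,0],[0.0005,0.005,0]],"twist":[0,0,0,0]}' | grep -E "tcp|force"
python3 - <<'E'
from h import *
w=viewer.capture("wrist")[:,:,::-1];s=viewer.capture("scene")[:,:,::-1]
m=np.hstack([cv2.resize(s[310:410,300:400],(400,400),interpolation=cv2.INTER_CUBIC),cv2.resize(w[80:400,160:480],(400,400),interpolation=cv2.INTER_CUBIC)])
cv2.imwrite("pics/m4.png",m)
E
```

```text
tcp_pos: [0.5769, -0.1535, 0.0458]
force: [-1.0, -6.1, 2.6]
grip_force: 60.1
```

View pics/m4.png

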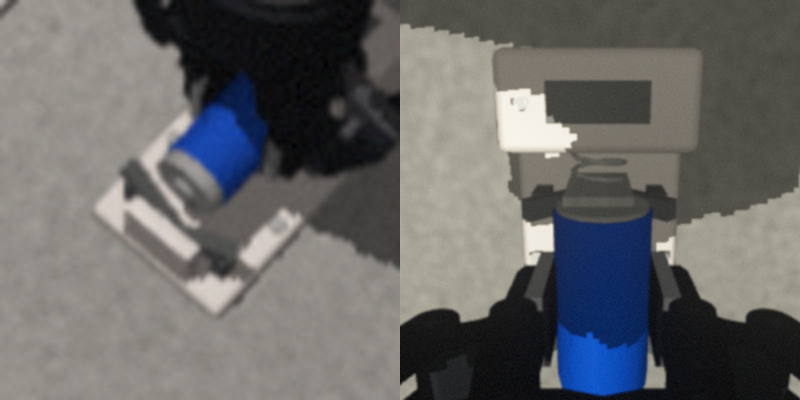

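The plate is compressed and the button end sits on the bay side of the stop. Lowering now.

```bash
python3 -m handwheel '{"slide":[[0,0,-0.005],[0,0,-0.01],[0,0,-0.015],[0,0,-0.018],[0,0,-0.018]],"twist":[0,0,0,0,0]}' | grep -E "tcp|force"
python3 -m handwheel '{"slide":[[0,0,-0.003],[0,0,-0.003]],"twist":[0,0]}'| grep -E "tcp|force"
python3 -m handwheel '{"slide":[[0,0,-0.002],[0,0,-0.002]],"twist":[0,0]}'| grep -E "tcp|force"
```

```text
tcp_pos: [0.5771, -0.1536, 0.0272]
force: [1.4, -6.1, -1.2]
grip_force: 60.1
tcp_pos: [0.5772, -0.1537, 0.0245]
force: [0.1, -6.0, 0.5]
grip_force: 60.1
tcp_pos: [0.5773, -0.1537, 0.023]
force: [-0.9, -5.4, 3.3]
grip_force: 60.6
```

```bash
for i in 1 2 3; do python3 -m handwheel '{"slide":[[0,0,-0.001],[0,0,-0.001]],"twist":[0,0]}'| grep -E "tcp|^force"; done
python3 - <<'E'
from h import *
w=viewer.capture("wrist")[:,:,::-1];s=viewer.capture("scene")[:,:,::-1]
m=np.hstack([cv2.resize(s[310:410,300:400],(400,400),interpolation=cv2.INTER_CUBIC),cv2.resize(w[80:400,160:480],(400,400),interpolation=cv2.INTER_CUBIC)])
cv2.imwrite("pics/m5.png",m)
E
```

```text
tcp_pos: [0.5773, -0.1538, 0.0227]
force: [-1.4, -6.0, 7.2]
tcp_pos: [0.5773, -0.1539, 0.0225]
force: [-3.8, -6.5, 10.8]
tcp_pos: [0.5773, -0.154, 0.0222]
force: [-5.2, -6.5, 15.7]
```

View pics/m5.png

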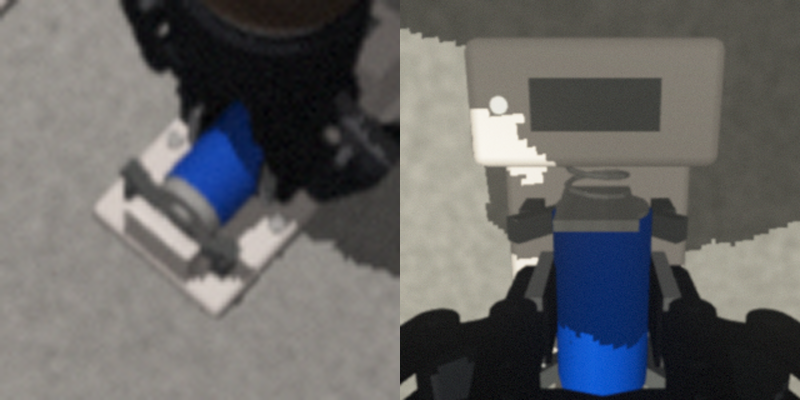

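The cell lies in the cradles, button end down behind the stop. I'll ease it back toward the stop, then release.

```bash
python3 -m handwheel '{"slide":[[0,0,0.0015],[-0.0002,-0.0015,0.0015],[-0.0003,-0.003,0.0015],[-0.0004,-0.004,0.0015],[-0.0004,-0.004,0.0015]],"twist":[0,0,0,0,0]}'| grep -E "tcp|force"
python3 -m handwheel '{"slide":[[0,0,0],[0,0,0],[0,0,0],[0,0,0],[0,0,0],[0,0,0]],"twist":[0,0,0,0,0,0]}' 0.055
python3 -m handwheel '{"slide":[[0,0,0.01],[0,0,0.03],[0,0,0.06],[0,0,0.09],[0,0,0.12],[-0.01,-0.03,0.14],[-0.02,-0.065,0.14],[-0.02,-0.075,0.14],[-0.02,-0.075,0.14],[-0.02,-0.075,0.14]],"twist":[0,0,0,0,0,0,0,0,0,0]}'
python3 - <<'E'
from h import *
import pickle
W=viewer.calibration("wrist");w=viewer.capture("wrist")[:,:,::-1];s=viewer.capture("scene")[:,:,::-1]
cv2.imwrite("pics/w6.png",w);pickle.dump(W,open("w6.pkl","wb"))
p=proj(W,[[.575,-.162,.035]])[0].astype(int);x,y=max(p[0]-65,0),max(p[1]-90,0)
c=cv2.resize(w[y:y+180,x:x+130],(400,554),interpolation=cv2.INTER_CUBIC);print(p,x,y)
d=cv2.resize(s[295:433-38+38,310:410],(400,554),interpolation=cv2.INTER_CUBIC)
cv2.imwrite("pics/m6.png",np.hstack([d,c]))
E
```

```text
tcp_pos: [0.5766, -0.1557, 0.022]
force: [-2.8, -0.6, 8.2]
grip_force: 60.7
clock: 8.92
tcp_pos: [0.5761, -0.1559, 0.0205]
tool_rot: [-0.0, 0.744, 0.668, -0.0]
force: [0.3, -0.3, 0.5]
gripper_width: 0.643
grip_force: 0.0
clock: 9.75
tcp_pos: [0.5559, -0.2313, 0.1608]
tool_rot: [-0.0, 0.744, 0.668, 0.0]
force: [0.1, -0.2, 0.6]
gripper_width: 0.644
grip_force: 0.0
[337 142] 272 52
```

View pics/m6.png

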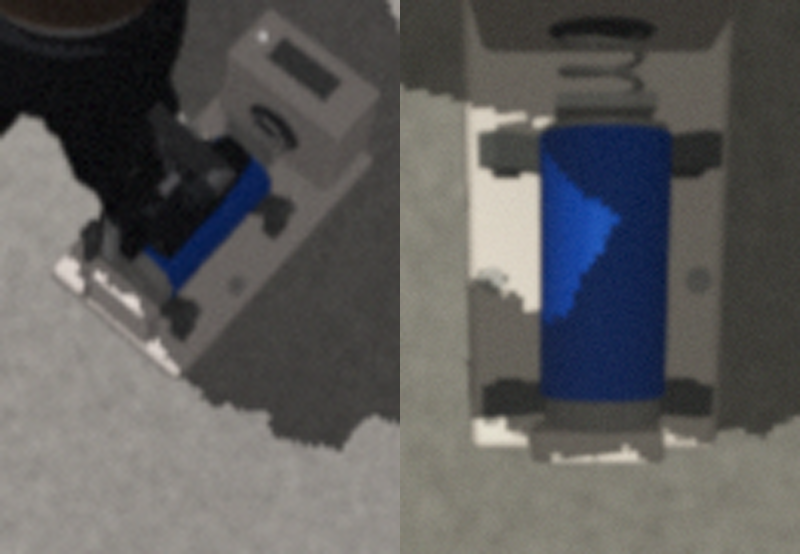

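The cell lies between spring plate and stop, with the stop's top fully visible. I'll check numerically that it is level before handing in.

```bash
python3 - <<'E'
from h import *
import pickle
W=pickle.load(open("w6.pkl","rb"));im=cv2.imread("pics/w6.png").astype(float)
L=[]
for r in range(97,180,2):
    s=im[r-1:r+2,285:365].mean(0);g=s[:,0]-s[:,2];g=cv2.GaussianBlur(g[None],(5,1),0)[0]
    lo,hi=np.median(np.r_[g[:10],g[-10:]]),np.median(g[30:50])
    t=lambda side:None
    i=np.nonzero(g>lo+.5*(max(g[25:55].min(),lo+20)-lo))[0]
    L.append((r,i[0]+285,i[-1]+285))
L=np.array(L,float)
def gen(p):
    x,y,z,a,b=p;n=np.array([-np.sin(a)*np.cos(b),np.cos(a)*np.cos(b),np.sin(b)]);u=np.array([np.cos(a),np.sin(a),0]);v=np.cross(u,n)
    out=[]
    A=np.linspace(0,2*np.pi,180)
    c=np.array([x,y,z])
    P=[proj(W,c+k*n+.016*(np.cos(A)[:,None]*u+np.sin(A)[:,None]*v)) for k in(-.035,.035)]
    hull=cv2.convexHull(np.vstack(P).astype(np.float32))[:,0];return hull
def f(p):
    h=gen(p);e=[]
    for r,l,rr in L:
        xs=[]
        for q,w in zip(h,np.roll(h,-1,0)):
            if (q[1]-r)*(w[1]-r)<0: xs.append(q[0]+(r-q[1])/(w[1]-q[1])*(w[0]-q[0]))
        e+= [min(xs)-l+.5,max(xs)-rr-.5] if len(xs)==2 else [5,5]
    return np.array(e)
g=lambda q:f([q[0],-.162,q[1],q[2],q[3]])
s=least_squares(g,[.575,.035,-.105,0],diff_step=1e-3,loss="soft_l1");print(s.x.round(4),"pitch deg(+=base up)",np.degrees(s.x[3]).round(1),"sd deg",np.degrees(np.sqrt(np.linalg.inv(s.jac.T@s.jac)[3,3])).round(2),"rms",np.sqrt((g(s.x)**2).mean()).round(2))
pts=place([.575,-.1618,0,-.105],[[0,35,34.6+16],[0,-30,34.6+16],[0,-35,50.6],[0,-37.5,37]]);pr=proj(W,pts);print(((pr-[272,52])*[400/130,554/180]+[400,0]).round(0))
E
```

```text
Traceback (most recent call last):
numpy.linalg.LinAlgError: Singular matrix
```

```bash
python3 - <<'E'
from h import *
import pickle
W=pickle.load(open("w6.pkl","rb"));im=cv2.imread("pics/w6.png").astype(float)
L=[]
for r in range(99,178,2):
    s=im[r-1:r+2,285:365].mean(0);g=s[:,0]/(s[:,2]+10);lo=np.median(np.r_[g[:10],g[-10:]]);hi=np.median(g[38:60]);m=(lo+hi)/2
    i=np.nonzero(g>m)[0];a,b=i[0],i[-1]
    L.append((r,285+a-(g[a]-m)/(g[a]-g[a-1]),285+b+(g[b]-m)/(g[b]-g[b+1])))
L=np.array(L);A=np.linspace(0,2*np.pi,720)
def f(q):
    x,z,a,b=q;b-=1;n=np.array([-np.sin(a)*np.cos(b),np.cos(a)*np.cos(b),np.sin(b)]);u=np.array([np.cos(a),np.sin(a),0]);v=np.cross(u,n);c=np.array([x,-.162,z])
    P=[proj(W,c+k*n+.016*(np.cos(A)[:,None]*u+np.sin(A)[:,None]*v)) for k in(-.035,.035)]
    e=[]
    for side,k in((np.argmin,1),(np.argmax,2)):
        i=[side(p[:,0]+0.02*0) for p in P];p,q2=P[0][i[0]],P[1][i[1]]
        e.append(p[0]+(L[:,0]-p[1])/(q2[1]-p[1])*(q2[0]-p[0])-L[:,k])
    return np.concatenate(e)
s=least_squares(f,[.575,.035,-.105,1.01],diff_step=1e-2,loss="soft_l1");C=np.linalg.inv(s.jac.T@s.jac)
print(L[::8].round(1).tolist());print(s.x.round(4),"pitch deg(+=base up)",np.degrees(s.x[3]-1).round(1),"sd",np.degrees(np.sqrt(C[3,3])).round(2),"rms",np.sqrt((f(s.x)**2).mean()).round(2))
pts=place([.575,-.1618,0,-.105],[[0,35,50.6],[0,-30,50.6],[0,-35,50.6],[0,-37.5,37]]);print(((proj(W,pts)-[272,52])*[400/130,554/180]+[400,0]).round(0).tolist())
E
```

```text
[[99.0, 317.5, 359.3], [115.0, 318.3, 358.0], [131.0, 318.6, 355.5], [147.0, 318.2, 357.5], [163.0, 318.4, 357.1]]
[ 0.5765  0.0139 -0.1068  0.9762] pitch deg(+=base up) -1.4 sd 6.25 rms 0.78
[[605.0, 114.0], [602.0, 407.0], [602.0, 428.0], [599.0, 432.0]]
```

```bash
python3 -m handwheel '{"slide":[[0.01,0.03,0],[0.015,0.06,0],[0.0215,0.0844,0],[0.0215,0.0844,-0.03],[0.0215,0.0844,-0.06],[0.0215,0.0844,-0.09],[0.0215,0.0844,-0.103],[0.0215,0.0844,-0.105],[0.0215,0.0844,-0.105]],"twist":[0,0,0,0,0,0,0,0,0]}' 0
for i in 1 2 3 4; do python3 -m handwheel '{"slide":[[0,0,-0.0015],[0,0,-0.0015]],"twist":[0,0]}'| grep -E "tcp|^force"; done
```

```text
clock: 10.6
tcp_pos: [0.577, -0.1452, 0.0546]
tool_rot: [-0.001, 0.743, 0.669, -0.001]
force: [-0.2, -0.4, 1.4]
gripper_width: -0.001
grip_force: 0.0
tcp_pos: [0.5789, -0.1466, 0.0556]
force: [-0.2, -0.5, 0.8]
tcp_pos: [0.5784, -0.1469, 0.0537]
force: [-0.2, 0.2, -0.1]
tcp_pos: [0.5778, -0.1469, 0.0515]
force: [-0.0, -0.4, -0.4]
tcp_pos: [0.5779, -0.1469, 0.0511]
force: [-2.1, -0.0, 6.7]
```

Contact at z≈51 mm on the base half, which is the seated height (50.6 mm). Same check on the button half.

```bash
python3 -m handwheel '{"slide":[[0,0,0.006],[-0.002,-0.015,0.006],[-0.0035,-0.032,0.006],[-0.0035,-0.032,0.004],[-0.0035,-0.032,0.004],[-0.0035,-0.032,0.004]],"twist":[0,0,0,0,0,0]}' | grep -E "tcp|^force"
for i in 1 2 3; do python3 -m handwheel '{"slide":[[0,0,-0.0015],[0,0,-0.0015]],"twist":[0,0]}'| grep -E "tcp|^force"; done
```

```text
tcp_pos: [0.574, -0.1784, 0.0536]
force: [-0.1, 0.2, 0.4]
tcp_pos: [0.5741, -0.178, 0.052]
force: [-0.1, 1.2, -0.1]
tcp_pos: [0.5744, -0.1781, 0.0512]
force: [-0.1, 1.1, 1.6]
tcp_pos: [0.5745, -0.1782, 0.051]
force: [-2.6, 2.0, 9.8]
```

Both halves are at the same seated height, so the cell is level. I'll lift away, wait a moment and hand in.

```bash
python3 -m handwheel '{"slide":[[0,0,0.01],[0,0,0.04],[0,0,0.08],[0,0,0.12],[-0.01,-0.03,0.14],[-0.02,-0.05,0.14],[-0.02,-0.05,0.14],[-0.02,-0.05,0.14]],"twist":[0,0,0,0,0,0,0,0]}' | grep -E "clock|tcp|^force"
python3 - <<'E'
from h import *
w=viewer.capture("wrist")[:,:,::-1]
cv2.imwrite("pics/w7.png",cv2.resize(w[20:260,220:460],(480,480)))
E
```

```text
clock: 12.93
tcp_pos: [0.554, -0.2295, 0.1899]
force: [0.4, 0.1, -1.8]
```

View pics/w7.png

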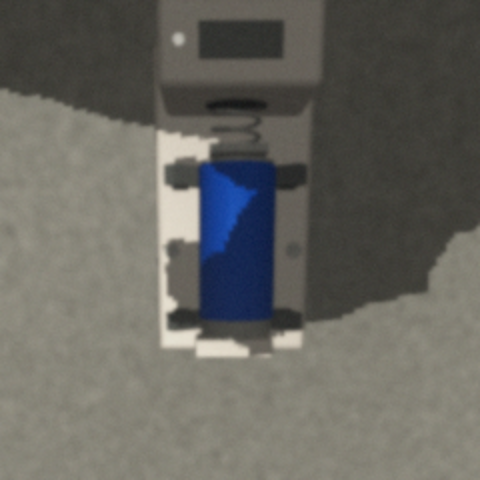

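The cell (200–275, 160–335) is seated between the spring plate and the stop, and the robot is clear of it.

```bash
python3 -c "
from workcell import arm
print(arm.sign_off())"
```

```text
the job is handed in; nothing more can be done
None
```

The fat cell is on charge in the farthest charger, lying level in both cradles and held between the spring and the stop; I handed the job in at about 13 s with the robot clear, and no verdict was returned.

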